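Put hub hardware away in the parts carousel

ROBOT

A 6-joint arm with a two-finger parallel gripper is mounted at the origin on the work surface. World frame = base frame: x ahead of the robot, y to its left, z up, the work surface at z = 0. Lengths are in m, angles in rad, forces in N, time in s.
With the tool pointing down it reaches from about 0.275 to 0.775 m from the base axis. Payload 14.6 kg.
Tool frame: the origin (TCP) lies on the centre line of the jaws, within the pads' length; the fingertips stand 25 mm ahead of it and the grasp point (between the pads) lies 6 mm ahead of it; z points along the fingers, y is the line along which they close (so a half turn about z gives the same grasp; the last joint's range is limited). The gripper opens to 85 mm and grips with 20 to 120 N. Pads are 22 mm wide; open, the fingers measure 114 mm over their backs; the gripper's body (76 mm by 85 mm) begins 54 mm behind the grasp point. The pads swing forward as they close: fully open they stand 13 mm farther back than shut.
Start: joints at [1.12, 0.263, -0.048, 1.259, 0, 1.415], TCP at [0.153, 0.502, 0.256] pointing down, gripper open.
Joint ranges: [-2.65, 2.65], [-0.89, 1.7], [-1.18, 1.37], [-2.13, 2.11], [-1.35, 1.29], [-3.14, 3.14]. Speed limits (rad/s): [1.89, 1.89, 2.57, 2.79, 3.14, 3.14].

INTERFACE

Orientations are given as a 3x3 rotation matrix whose columns are the frame's x, y, z axes.
In Python, from plant import env gives the robot as it stands. The module is installed in compiled form; this text tells all that it offers.
- The arm moves only by the tool apply_moves, never from a script. Its argument "targets" is a list of rows, each an object of numbers: "fingers": the opening, from -1 (shut) to 1 (fully open); "x", "y", "z": the shift along the world's x, y, z in m; "spin": the turn about the world's z in rad. A call has 1 to 8 rows; each row is the pose to reach, as a shift and turn from the pose commanded when the call began; what a row does not reach only later rows make up. A row lasts 1/8 s, in which the tool goes at most 62.5 mm and 10.7 degrees, less where a joint would pass 70% of its speed; a pose out of reach is approached as far as the arm can. A call with a gripper value outside its range is refused whole. The fingers move at their own pace and stop on an object; "squeeze" is the grip in N (left out, the last holds). Time passes only in rows, so rows that repeat a pose let the fingers close. It gives the time, the measured TCP pose, the force, the opening and the grip force at its end, in the units of the state.
- env.get_obs(): the state, without advancing time (a new reading comes with each control period).
- env.snapshot(name): name is "scene" or "top" or "wrist"; returns a dict with "pixels" (384x512x3 uint8, blue, green, red), "mtx" (3x3 intrinsics, pixels), "xyz" and "orientation" of the camera in the world; the wrist camera has in their place "hand_eye" (4x4, takes a point from camera to tool coordinates, whose origin is the TCP and whose axes are the flange's). Camera axes: x right, y down, z forward; pixel columns grow to the right and rows downward; lengths in m; the calibration is good to about 2 mm. A picture is of the moment at which its call begins: read the wrist's pose just before it. There is no depth.
- env.finish_job(): hands the job in; it is judged then, once.
The state is a dict: "time_s": time; "joint_pos": joint angles; "joint_velocities": joint speeds; "joint_efforts": joint torques, N m; "position": TCP position; "tool_rot": TCP orientation; "wrist_force": force on the tool from outside, world axes, zero at the start; "torque": the same for the moment, N m; "width": finger opening in m; "grip_force": force on a finger pad.
Only numpy, scipy, OpenCV 4.12 (cv2) and the standard library are available. Lean on these libraries where they do the work, as an engineer would, in place of code of your own. Each camera call takes 0.05 s, during which the arm holds its last target. There are 200 camera calls.

TASK

Clear the strip-down tray into the round parts carousel: turn its knob until the right colour shows in the cover's window and put every black bolt in the red bay, every hex nut in the yellow bay and every brass bush in the blue bay. When all are in, turn the wheel until the green plate fills the window, so that sanding dust stays out. Leave the scrap (red cap, wooden offcut, rubber grommet, square tube) in the tray and do not disturb the hub, tub and wrench on the bench.

Things in the scene. Friction and masses are not known exactly. Their poses are not given: they have to be found in the camera images.
- window (a point): centre of the window in the carousel's cover, at the height of the cover's top (75 mm above the bench). The carousel is a fixed round grey housing, 332 mm across, with a flat white cover 5 mm thick; the window is the only opening in it: a sector 54 degrees wide, reaching from 45 to 147 mm from the carousel's axis, this point 97 mm from the axis. Site x axis: along the carousel's x, which points from the window to the axis, level
- wheel (a joint): angle of the wheel inside the carousel (rad), counter-clockwise seen from above, no stops, any number of turns; it stays where it is left (0.12 Nm of friction). It carries five equal bays of 72 degrees; counter-clockwise from above they are red, yellow, blue, green, white. Red, yellow, blue and white are open pockets 48 mm deep under the cover, their coloured floor 18 mm above the bench; green is closed by a green plate just under the cover
- knob (a point): middle of the black round ribbed knob on the wheel's axis, above the cover: 42 mm diameter, 34 mm high, from 85 to 119 mm above the bench, this point 103 mm. The knob turns with the wheel, one to one
- green_mid (a point): middle of the green closing plate on the wheel, on its top face, 97 mm from the axis; it lies under the window's centre when the carousel is closed
- red_bay (a point): frame of the wheel's red bay: origin on the wheel's axis at floor height, x outward along the 3 mm wall between the white and the red bay, z up; the bay spans the 72 degrees from x towards y, its middle at 36 degrees stands under the window's centre line when the bay is square in the window
- yellow_bay (a point): frame of the wheel's yellow bay: origin on the wheel's axis at floor height, x outward along the 3 mm wall between the red and the yellow bay, z up; the bay spans the 72 degrees from x towards y, its middle at 36 degrees stands under the window's centre line when the bay is square in the window
- blue_bay (a point): frame of the wheel's blue bay: origin on the wheel's axis at floor height, x outward along the 3 mm wall between the yellow and the blue bay, z up; the bay spans the 72 degrees from x towards y, its middle at 36 degrees stands under the window's centre line when the bay is square in the window
- green_bay (a point): frame of the wheel's green bay: origin on the wheel's axis at floor height, x outward along the 3 mm wall between the blue and the green bay, z up; the bay spans the 72 degrees from x towards y, its middle at 36 degrees stands under the window's centre line when the bay is square in the window
- tray: blue open tray, fixed, 220 x 370 mm outside (its x and y), walls 4 mm thick and 38 mm high, floor 4 mm; origin under its centre. Loose hardware and four bits of scrap lie in it
- bolt1_mid (a point): black steel hex bolt, 45 mm long in all, shank 14 mm diameter, head 22 mm across flats and 9 mm thick; the point half-way along it, on its axis. Its x axis runs from the head to the tip (to within 7 degrees). At the start it lies down. May be absent
- nut1_mid (a point): bright aluminium hex nut, 30 mm across flats (35 mm over corners), 18 mm high, its centre; z along its axis, its flats face along x and at 60 degrees to it. At the start it lies flat. May be absent
- bush1_mid (a point): brass flanged bush, 26 mm high, 26 mm diameter with a flange 34 mm across and 5 mm thick at its foot; its centre, z along its axis away from the flange. At the start it stands on the flange. May be absent
- bolt2_mid (a point): black steel hex bolt, 45 mm long in all, shank 14 mm diameter, head 22 mm across flats and 9 mm thick; the point half-way along it, on its axis. Its x axis runs from the head to the tip (to within 7 degrees). At the start it lies down. May be absent
- nut2_mid (a point): bright aluminium hex nut, 30 mm across flats (35 mm over corners), 18 mm high, its centre; z along its axis, its flats face along x and at 60 degrees to it. At the start it lies flat. May be absent
- bush2_mid (a point): brass flanged bush, 26 mm high, 26 mm diameter with a flange 34 mm across and 5 mm thick at its foot; its centre, z along its axis away from the flange. At the start it stands on the flange. May be absent
- cap_mid (a point): scrap: red plastic cap, 20 mm high, 26 mm diameter with a 32 mm rim at its foot; its centre. Stays in the tray
- offcut_mid (a point): scrap: pale wooden offcut, 46 x 24 x 16 mm; its centre, long side along x. Stays in the tray
- grommet_mid (a point): scrap: black rubber grommet, a ring 30 mm across and 12 mm high; its centre. Stays in the tray
- tube_mid (a point): scrap: short piece of aluminium square tube, 40 x 16 x 16 mm; its centre, long side along x. Stays in the tray
- hub: bystander: aluminium wheel-hub flange, 140 mm across, 28 mm high; origin under its centre
- tub: bystander: white plastic tub with a red lid, 68 mm across, 75 mm high; origin under its centre
- wrench: bystander: open-end wrench lying on the bench, 190 mm long; origin under its middle

How it is judged:
At the end, for the whole second after the job is handed in: All bolts lie at rest in the red bay, nuts in the yellow, bushes in the blue (centres between the bay walls, below the cover); wheel still, middle of the green plate within 13 mm of the window centre, so that only green shows; the four scraps in the tray (y of each of bolt1_mid, bolt2_mid in the frame of red_bay above 0 m and y of each of bolt1_mid, bolt2_mid in the frame of yellow_bay below 0 m and z of bolt1_mid in the frame of red_bay between 0 and 0.05 m and horizontal distance between each of bolt1_mid, nut1_mid, bush1_mid, bolt2_mid, nut2_mid, bush2_mid and knob below 0.16 m and linear speed of each of bolt1, nut1, bush1, bolt2, nut2, bush2 below 0.03 m/s and y of each of nut1_mid, nut2_mid in the frame of yellow_bay above 0 m and y of each of nut1_mid, nut2_mid in the frame of blue_bay below 0 m and z of nut1_mid in the frame of yellow_bay between 0 and 0.05 m and y of each of bush1_mid, bush2_mid in the frame of blue_bay above 0 m and y of each of bush1_mid, bush2_mid in the frame of green_bay below 0 m and z of bush1_mid in the frame of blue_bay between 0 and 0.05 m and z of bolt2_mid in the frame of red_bay between 0 and 0.05 m and z of nut2_mid in the frame of yellow_bay between 0 and 0.05 m and z of bush2_mid in the frame of blue_bay between 0 and 0.05 m and horizontal distance between green_mid and window below 0.013 m and velocity of joint wheel between -0.05 and 0.05 rad/s and x of cap_mid in the frame of tray between -0.11 and 0.11 m and y of cap_mid in the frame of tray between -0.185 and 0.185 m and height (world z) of each of cap_mid, offcut_mid, grommet_mid, tube_mid below 0.06 m and x of offcut_mid in the frame of tray between -0.11 and 0.11 m and y of offcut_mid in the frame of tray between -0.185 and 0.185 m and x of grommet_mid in the frame of tray between -0.11 and 0.11 m and y of grommet_mid in the frame of tray between -0.185 and 0.185 m and x of tube_mid in the frame of tray between -0.11 and 0.11 m and y of tube_mid in the frame of tray between -0.185 and 0.185 m); the robot touches nothing.
It fails at once if the hub was shoved more than 4 cm (distance of hub from where it was at the start of the episode above 0.04 m).
It fails at once if the tub was shoved more than 4 cm (distance of tub from where it was at the start of the episode above 0.04 m).
It fails at once if the wrench was shoved more than 4 cm (distance of wrench from where it was at the start of the episode above 0.04 m).
Of bolt1, nut1, bush1, bolt2, nut2, bush2 only 4 to 6 are there at a start; the rules pass over those that are not, and their reading is None.
At some moment in a run one of bolt1, nut1, bush1, bolt2, nut2, bush2 may be knocked a few centimetres aside while the robot is not near it.
Once in a run the grip may slacken for a moment while it holds something.
It also fails if it takes over 210 s, if anything falls off the work surface, if the arm or the gripper's body presses on something with over 40 N, if the wrist force passes 120 N, or if a joint passes its speed limit or range.

## Working session

There is one attempt and no reset: what is moved stays moved. The work goes in short steps, Python scripts to look and compute and a tool call to move; the robot and the scene stay as the last step left them, time stands still between calls to the robot, and variables do not carry over. Pictures are saved under pics/ and viewed, at most 14 in all, crops included, and the job is handed in when it is done.

Besides the shell and the picture viewer there is one more tool, called as a command line: name --argument value ..., lists and objects as JSON in quotes. apply_moves: Moves the arm, as the interface text tells. Its arguments: {"type":"object","properties":{"targets":{"type":"array"},"squeeze":{"type":"number"}},"required":["targets"]}

```bash
mkdir -p pics; cat > h.py <<'E'
import numpy as np, cv2
from plant import env
def snap(cam,name,scale=1.5):
    o=env.get_obs(); s=env.snapshot(cam)
    im=np.asarray(s["pixels"]); cv2.imwrite(f"pics/{name}_raw.png",im)
    K=np.array(s["mtx"])
    if cam=="wrist":
        T=np.eye(4);T[:3,:3]=o["tool_rot"];T[:3,3]=o["position"];T=T@np.array(s["hand_eye"])
        R,p=T[:3,:3],T[:3,3]
    else: R,p=np.array(s["orientation"]),np.array(s["xyz"])
    np.savez(f"pics/{name}.npz",K=K,R=R,p=p)
    cv2.imwrite(f"pics/{name}.png",cv2.resize(im,None,fx=scale,fy=scale,interpolation=cv2.INTER_CUBIC))
def crop(name,u0,v0,u1,v1,s,out):
    im=cv2.imread(f"pics/{name}_raw.png")[v0:v1,u0:u1]
    cv2.imwrite(f"pics/{out}.png",cv2.resize(im,None,fx=s,fy=s,interpolation=cv2.INTER_CUBIC))
def w(name,u,v,z):
    d=np.load(f"pics/{name}.npz"); r=d["R"]@np.linalg.solve(d["K"],[u,v,1]); p=d["p"]
    return p+r*(z-p[2])/r[2]
def px(name,P):
    d=np.load(f"pics/{name}.npz"); q=d["K"]@(d["R"].T@(np.array(P)-d["p"])); return q[:2]/q[2]
def st():
    o=env.get_obs(); print("t",round(o["time_s"],2),"p",np.round(o["position"],4),"F",np.round(o["wrist_force"],1),"w",round(o["width"],4),"g",round(o["grip_force"],1)); print(np.round(o["tool_rot"],3).tolist(),np.round(o["joint_pos"],3).tolist())
E
python3 - <<'E'
from h import *
snap("top","top0"); snap("scene","sc0"); st()
d=np.load("pics/top0.npz"); print(d["p"],d["R"],d["K"])
E
```

```text
t 0.1 p [0.1529 0.502  0.2559] F [-0.1  0.1  0.1] w 0.0854 g 0.0
[[-0.957, 0.292, -0.0], [0.292, 0.957, -0.001], [0.0, -0.001, -1.0]] [1.12, 0.264, -0.049, 1.259, 0.0, 1.416]
[0.48683227 0.02769024 1.35168148] [[-0.02363575 -0.99815454  0.05593622]
 [-0.99959841  0.02447072  0.01428962]
 [-0.01563205 -0.05557601 -0.99833208]] [[360.28422229   0.         256.97309557]
 [  0.         360.28422229 185.46746351]
 [  0.           0.           1.        ]]
```

View pics/top0.png

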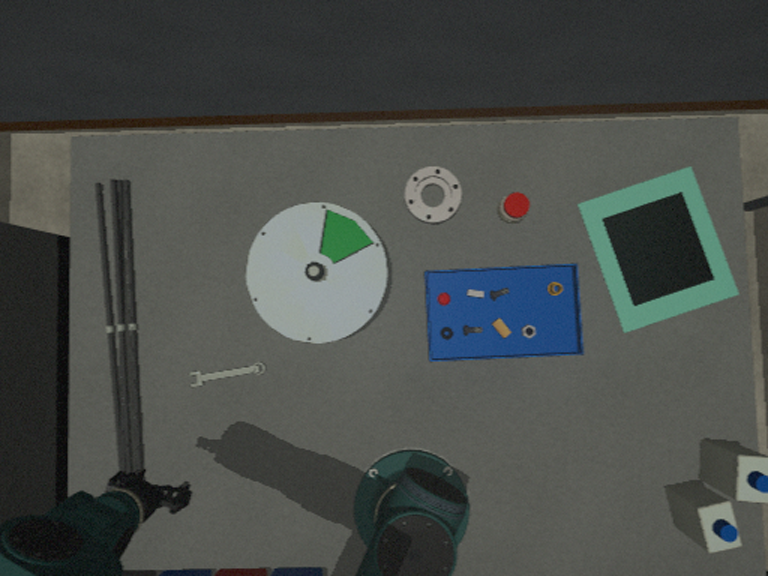

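View pics/sc0.png

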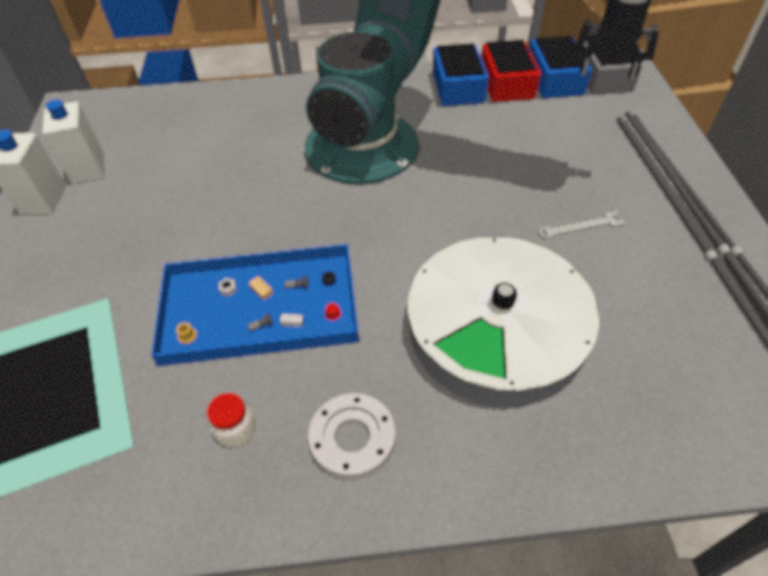

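```bash
python3 - <<'E'
from h import *
crop("top0",280,172,392,244,7,"c_tray"); crop("top0",155,125,270,235,5.2,"c_car")
s=1.5
for n,u,v,z in [("knob",316,271,.119),("rim_l",246,272,.075),("rim_r",388,272,.075),("rim_t",317,202,.075),("rim_b",317,343,.075),("boltA",499,293,.012),("boltB",472,330,.012),("bush",555,289,.02),("nut",529,331,.018),("cap",444,299,.02),("hub",433,194,.028),("tub",515,206,.075),("wrL",190,378,.01),("wrR",265,368,.01),
 ("trTL",427,271,.038),("trTR",577,265,.038),("trBR",581,354,.038),("trBL",430,360,.038)]:
    P=w("top0",u/s,v/s,z); print(n,P.round(4),round(np.hypot(*P[:2]),3))
E
```

```text
knob [0.5763 0.2041 0.119 ] 0.611
rim_l [0.5813 0.3771 0.075 ] 0.693
rim_r [0.5729 0.0396 0.075 ] 0.574
rim_t [0.7447 0.2052 0.075 ] 0.772
rim_b [0.4095 0.2108 0.075 ] 0.461
boltA [ 0.5184 -0.2328  0.012 ] 0.568
boltB [ 0.4289 -0.1633  0.012 ] 0.459
bush [ 0.5247 -0.3685  0.02  ] 0.641
nut [ 0.4235 -0.3015  0.018 ] 0.52
cap [ 0.5067 -0.096   0.02  ] 0.516
hub [ 0.7665 -0.0758  0.028 ] 0.77
tub [ 0.7225 -0.2657  0.075 ] 0.77
wrL [0.3265 0.5365 0.01  ] 0.628
wrR [0.347  0.3499 0.01  ] 0.493
trTL [ 0.5755 -0.055   0.038 ] 0.578
trTR [ 0.5811 -0.4186  0.038 ] 0.716
trBR [ 0.3666 -0.4189  0.038 ] 0.557
trBL [ 0.3603 -0.0562  0.038 ] 0.365
```

View pics/c_tray.png

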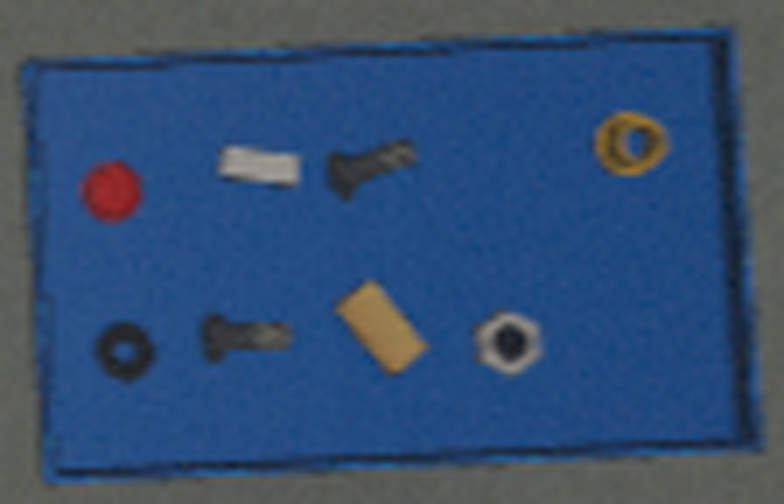

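View pics/c_car.png

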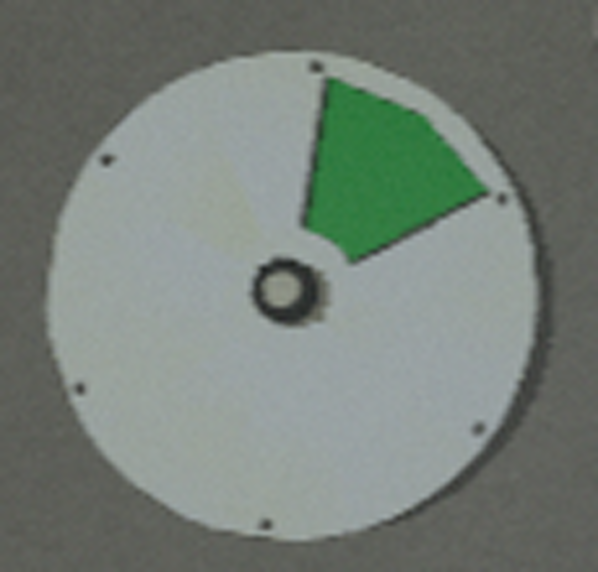

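```bash
python3 - <<'E'
from h import *
f=lambda a,b:w("top0",155+a/5.2,125+b/5.2,.075)
c=np.array([.577,.206])
for q in [(327,77),(487,192),(303,225),(352,263),(285,292)]:
    P=f(*q)[:2]-c; print(P.round(4),np.hypot(*P).round(4),np.degrees(np.arctan2(P[1],P[0])).round(1))
g=lambda a,b:w("top0",280+a/7,172+b/7,.013)
for n,a,b in [("Ah",337,176),("At",415,150),("Bh",203,337),("Bt",291,335),("nut",508,343),("bush",632,143),("tubeL",220,162),("off",380,327),("grom",126,351)]: print(n,g(a,b).round(4))
E
```

```text
[ 0.1485 -0.024 ] 0.1504 -9.2
[ 0.0661 -0.1324] 0.148 -63.5
[ 0.0466 -0.0057] 0.0469 -7.0
[ 0.0196 -0.0388] 0.0435 -63.2
[0.0009 0.0074] 0.0075 83.5
Ah [ 0.5121 -0.2157  0.013 ]
At [ 0.5248 -0.2573  0.013 ]
Bh [ 0.4289 -0.1423  0.013 ]
Bt [ 0.4289 -0.1886  0.013 ]
nut [ 0.4221 -0.3024  0.013 ]
bush [ 0.5258 -0.3717  0.013 ]
tubeL [ 0.521  -0.1542  0.013 ]
off [ 0.432  -0.2355  0.013 ]
grom [ 0.4225 -0.1015  0.013 ]
```

apply_moves --targets '[{"x": 0.05, "y": -0.035, "z": 0}, {"x": 0.424, "y": -0.296, "z": 0}, {"x": 0.424, "y": -0.296, "z": 0}, {"x": 0.424, "y": -0.296, "z": 0}, {"x": 0.424, "y": -0.296, "z": 0}, {"x": 0.424, "y": -0.296, "z": 0}, {"x": 0.424, "y": -0.296, "z": 0}, {"x": 0.424, "y": -0.296, "z": 0}]'

```text
validation failed for argument at $.ta...
```

apply_moves --targets '[{"x": 0.05, "y": -0.035, "z": 0, "spin": 0, "fingers": 1}, {"x": 0.424, "y": -0.296, "z": 0, "spin": 0, "fingers": 1}, {"x": 0.424, "y": -0.296, "z": 0, "spin": 0, "fingers": 1}, {"x": 0.424, "y": -0.296, "z": 0, "spin": 0, "fingers": 1}, {"x": 0.424, "y": -0.296, "z": 0, "spin": 0, "fingers": 1}, {"x": 0.424, "y": -0.296, "z": 0, "spin": 0, "fingers": 1}, {"x": 0.424, "y": -0.296, "z": 0, "spin": 0, "fingers": 1}, {"x": 0.424, "y": -0.296, "z": 0, "spin": 0, "fingers": 1}]' --squeeze 60

```text
time_s: 1.1
position: [0.5633, 0.2153, 0.2561]
tool_rot: [[-0.956, 0.292, -0.0], [0.292, 0.956, 0.0], [0.0, -0.0, -1.0]]
wrist_force: [1.3, 1.3, -0.2]
width: 0.0852
grip_force: 0.0
```

```bash
python3 - <<'E'
from h import *
st(); snap("wrist","w1")
print(px("w1",[.577,.206,.119]),px("w1",[.6555,.149,.075]))
E
```

```text
t 1.1 p [0.5633 0.2153 0.2561] F [ 1.3  1.3 -0.2] w 0.0852 g 0.0
[[-0.956, 0.292, -0.0], [0.292, 0.956, 0.0], [0.0, -0.0, -1.0]] [0.23, 0.4, 0.158, 1.329, 0.0, 0.526]
[250.0944025  206.82812088] [224.79290659 265.36624282]
```

View pics/w1.png

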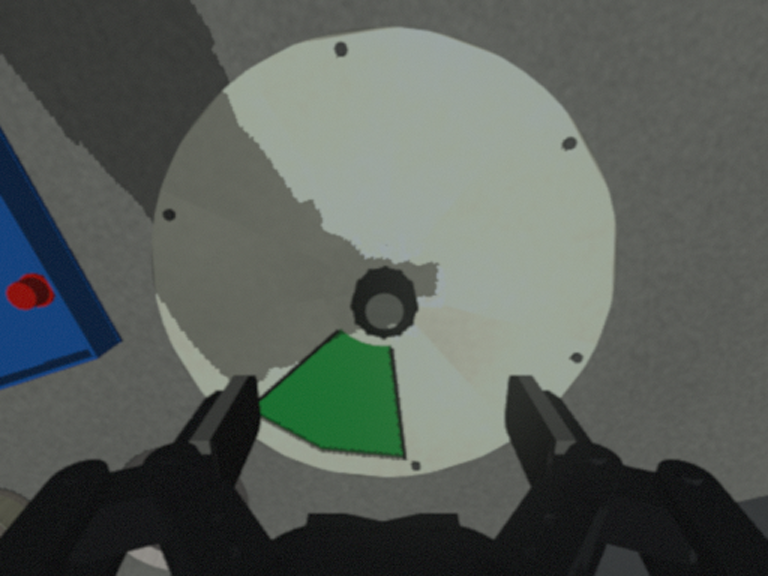

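```bash
python3 - <<'E'
from h import *
f=lambda a,b,z:w("w1",a/1.5,b/1.5,z)
c=f(384,304,.115); print(c, f(384,311,.119))
for q in [(340,331),(390,347),(405,459),(258,407)]:
    P=f(*q,.075)
    for cc in (c,f(384,311,.119)):
        d=(P-cc)[:2]; print(P.round(4),np.hypot(*d).round(4),np.degrees(np.arctan2(d[1],d[0])).round(1))
# rim fit
pts=np.array([f(a,b,.075)[:2] for a,b in [(400,27),(615,232),(386,476),(155,260),(556,112)]])
A=np.c_[2*pts,np.ones(5)];s=np.linalg.lstsq(A,(pts**2).sum(1),rcond=None)[0];print(s[:2],np.sqrt(s[2]+s[:2]@s[:2]))
E
```

```text
[0.57599542 0.21221916 0.115     ] [0.57914318 0.21124226 0.119     ]
[0.6009 0.1699 0.075 ] 0.0491 -59.5
[0.6009 0.1699 0.075 ] 0.0467 -62.2
[0.6248 0.2024 0.075 ] 0.0498 -11.4
[0.6248 0.2024 0.075 ] 0.0465 -11.0
[0.7282 0.1846 0.075 ] 0.1547 -10.3
[0.7282 0.1846 0.075 ] 0.1514 -10.1
[0.6446 0.0852 0.075 ] 0.1444 -61.6
[0.6446 0.0852 0.075 ] 0.1421 -62.5
[0.57972877 0.21139918] 0.16698140528413816
```

apply_moves --targets '[{"x": 0.0155, "y": -0.005, "z": 0, "spin": 0.18, "fingers": 1}, {"x": 0.0155, "y": -0.005, "z": -0.05, "spin": 0.36, "fingers": 1}, {"x": 0.0155, "y": -0.005, "z": -0.08, "spin": 0.54, "fingers": 1}, {"x": 0.0155, "y": -0.005, "z": -0.11, "spin": 0.7, "fingers": 1}, {"x": 0.0155, "y": -0.005, "z": -0.144, "spin": 0.7, "fingers": 1}, {"x": 0.0155, "y": -0.005, "z": -0.144, "spin": 0.7, "fingers": 1}, {"x": 0.0155, "y": -0.005, "z": -0.144, "spin": 0.7, "fingers": 0}, {"x": 0.0155, "y": -0.005, "z": -0.144, "spin": 0.7, "fingers": -1}]' --squeeze 60

```text
time_s: 2.15
position: [0.578, 0.212, 0.1137]
tool_rot: [[-0.919, -0.393, 0.002], [-0.393, 0.919, 0.0], [-0.002, -0.0, -1.0]]
wrist_force: [0.7, 0.7, 0.0]
width: 0.0512
grip_force: 0.0
```

apply_moves --targets '[{"x": 0, "y": 0, "z": 0, "spin": 0, "fingers": -1}, {"x": 0, "y": 0, "z": 0, "spin": 0, "fingers": -1}, {"x": 0, "y": 0, "z": 0, "spin": 0, "fingers": -1}, {"x": 0, "y": 0, "z": 0, "spin": 0, "fingers": -1}]'

```text
time_s: 2.65
position: [0.5779, 0.2119, 0.1138]
tool_rot: [[-0.919, -0.393, 0.002], [-0.393, 0.919, 0.0], [-0.002, -0.0, -1.0]]
wrist_force: [-1.7, 0.2, 8.1]
width: 0.0407
grip_force: 59.9
```

apply_moves --targets '[{"x": 0, "y": 0, "z": 0, "spin": -0.16, "fingers": -1}, {"x": 0, "y": 0, "z": 0, "spin": -0.32, "fingers": -1}, {"x": 0, "y": 0, "z": 0, "spin": -0.48, "fingers": -1}, {"x": 0, "y": 0, "z": 0, "spin": -0.64, "fingers": -1}, {"x": 0, "y": 0, "z": 0, "spin": -0.8, "fingers": -1}, {"x": 0, "y": 0, "z": 0, "spin": -0.96, "fingers": -1}, {"x": 0, "y": 0, "z": 0, "spin": -1.12, "fingers": -1}, {"x": 0, "y": 0, "z": 0, "spin": -1.257, "fingers": -1}]'

```text
time_s: 3.65
position: [0.5779, 0.212, 0.1138]
tool_rot: [[-0.654, 0.756, 0.002], [0.756, 0.654, 0.0], [-0.001, 0.002, -1.0]]
wrist_force: [-1.4, 1.3, 9.2]
width: 0.0407
grip_force: 60.2
```

apply_moves --targets '[{"x": 0, "y": 0, "z": 0, "spin": -0.16, "fingers": -1}, {"x": 0, "y": 0, "z": 0, "spin": -0.32, "fingers": -1}, {"x": 0, "y": 0, "z": 0, "spin": -0.48, "fingers": -1}, {"x": 0, "y": 0, "z": 0, "spin": -0.64, "fingers": -1}, {"x": 0, "y": 0, "z": 0, "spin": -0.8, "fingers": -1}, {"x": 0, "y": 0, "z": 0, "spin": -0.96, "fingers": -1}, {"x": 0, "y": 0, "z": 0, "spin": -1.12, "fingers": -1}, {"x": 0, "y": 0, "z": 0, "spin": -1.257, "fingers": -1}]'

```text
time_s: 4.65
position: [0.578, 0.212, 0.1138]
tool_rot: [[0.517, 0.856, 0.002], [0.856, -0.517, 0.001], [0.002, 0.002, -1.0]]
wrist_force: [-0.7, -0.1, 8.5]
width: 0.0408
grip_force: 60.2
```

apply_moves --targets '[{"x": 0, "y": 0, "z": 0, "spin": 0, "fingers": -1}, {"x": 0, "y": 0, "z": 0, "spin": 0, "fingers": 1}, {"x": 0, "y": 0, "z": 0, "spin": 0, "fingers": 1}, {"x": 0, "y": 0, "z": 0, "spin": 0, "fingers": 1}, {"x": 0, "y": 0, "z": 0, "spin": 0, "fingers": 1}, {"x": 0, "y": 0, "z": 0.06, "spin": 0, "fingers": 1}, {"x": 0, "y": 0, "z": 0.12, "spin": 0, "fingers": 1}, {"x": 0, "y": 0, "z": 0.146, "spin": 0, "fingers": 1}]'

```text
time_s: 5.65
position: [0.578, 0.212, 0.2617]
tool_rot: [[0.513, 0.858, 0.004], [0.858, -0.513, 0.001], [0.003, 0.003, -1.0]]
wrist_force: [0.4, -0.0, -1.5]
width: 0.0854
grip_force: 0.0
```

```bash
python3 - <<'E'
from h import *
st(); snap("top","top1"); crop("top1",155,125,270,235,4,"c_car1")
E
```

```text
t 5.65 p [0.578  0.212  0.2617] F [ 0.4 -0.  -1.5] w 0.0854 g 0.0
[[0.513, 0.858, 0.004], [0.858, -0.513, 0.001], [0.003, 0.003, -1.0]] [0.219, 0.419, 0.204, 1.352, 0.0, 2.329]
```

View pics/c_car1.png

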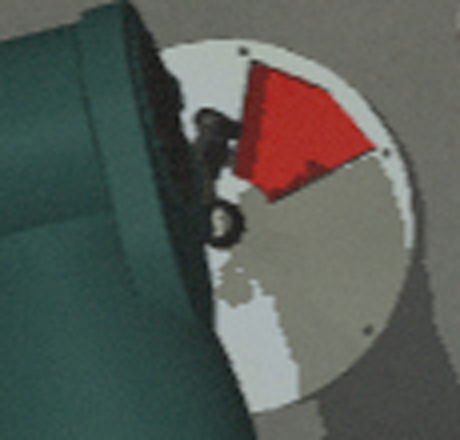

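apply_moves --targets '[{"x": -0.03, "y": -0.05, "z": 0, "spin": 0.1, "fingers": 1}, {"x": -0.059, "y": -0.11, "z": 0, "spin": 0.22, "fingers": 1}, {"x": -0.059, "y": -0.17, "z": 0, "spin": 0.34, "fingers": 1}, {"x": -0.059, "y": -0.23, "z": 0, "spin": 0.46, "fingers": 1}, {"x": -0.059, "y": -0.29, "z": 0, "spin": 0.58, "fingers": 1}, {"x": -0.059, "y": -0.35, "z": 0, "spin": 0.7, "fingers": 1}, {"x": -0.059, "y": -0.41, "z": 0, "spin": 0.84, "fingers": 1}, {"x": -0.059, "y": -0.448, "z": 0, "spin": 0.84, "fingers": 1}]'

```text
time_s: 6.7
position: [0.5179, -0.2388, 0.2578]
tool_rot: [[-0.297, 0.955, -0.0], [0.955, 0.297, 0.0], [0.0, -0.0, -1.0]]
wrist_force: [-0.4, 0.7, 0.0]
width: 0.0853
grip_force: 0.0
```

```bash
python3 - <<'E'
from h import *
st(); snap("wrist","w2")
E
```

```text
t 6.7 p [ 0.5179 -0.2388  0.2578] F [-0.4  0.7  0. ] w 0.0853 g 0.0
[[-0.297, 0.955, -0.0], [0.955, 0.297, 0.0], [0.0, -0.0, -1.0]] [-0.575, 0.342, 0.071, 1.301, -0.0, 0.694]
```

View pics/w2.png

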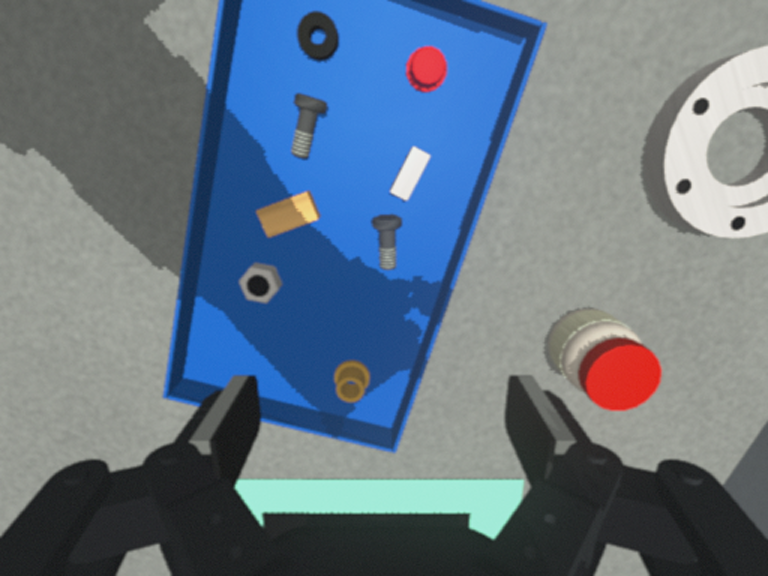

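```bash
python3 - <<'E'
from h import *
f=lambda a,b,z:w("w2",a/1.5,b/1.5,z)[:2]
def deg(d): return np.degrees(np.arctan2(d[1],d[0])).round(1)
for n,h,t in [("A",(387,217),(388,268)),("B",(311,97),(300,157))]:
    H=f(*h,.015);T=f(*t,.011); print(n,H.round(4),T.round(4),((H+T)/2).round(4),deg(T-H),np.linalg.norm(T-H).round(4))
print("nut",f(260,283,.02).round(4)); print("bush top",f(350,388,.03).round(4), "foot",f(352,375,.007).round(4))
print("nut corners",[deg(f(a,b,.022)-f(260,283,.022)) for a,b in [(250,263),(272,264),(281,283),(269,302),(247,300),(239,281)]])
E
```

```text
A [ 0.5138 -0.211 ] [ 0.5282 -0.2539] [ 0.521  -0.2324] -71.4 0.0453
B [ 0.4302 -0.1405] [ 0.432  -0.1862] [ 0.4311 -0.1634] -87.8 0.0457
nut [ 0.4252 -0.2974]
bush top [ 0.5273 -0.3681] foot [ 0.5275 -0.3674]
nut corners [np.float64(128.5), np.float64(72.5), np.float64(17.2), np.float64(-52.8), np.float64(-112.2), np.float64(-168.5)]
```

apply_moves --targets '[{"x": 0.0045, "y": 0.002, "z": -0.05, "spin": 0.02, "fingers": 0.1}, {"x": 0.0045, "y": 0.002, "z": -0.1, "spin": 0.02, "fingers": 0.1}, {"x": 0.0045, "y": 0.002, "z": -0.15, "spin": 0.02, "fingers": 0.1}, {"x": 0.0045, "y": 0.002, "z": -0.19, "spin": 0.02, "fingers": 0.1}, {"x": 0.0045, "y": 0.002, "z": -0.215, "spin": 0.02, "fingers": 0.1}, {"x": 0.0045, "y": 0.002, "z": -0.225, "spin": 0.02, "fingers": 0.1}, {"x": 0.0045, "y": 0.002, "z": -0.225, "spin": 0.02, "fingers": -1}, {"x": 0.0045, "y": 0.002, "z": -0.225, "spin": 0.02, "fingers": -1}]' --squeeze 60

```text
time_s: 7.75
position: [0.5234, -0.2345, 0.0343]
tool_rot: [[-0.316, 0.949, 0.001], [0.949, 0.316, -0.001], [-0.001, 0.001, -1.0]]
wrist_force: [-0.3, -0.2, 4.0]
width: 0.0115
grip_force: 49.8
```

apply_moves --targets '[{"x": 0, "y": 0, "z": 0, "spin": 0, "fingers": -1}, {"x": 0, "y": 0, "z": 0, "spin": 0, "fingers": -1}, {"x": 0, "y": 0, "z": 0, "spin": 0, "fingers": -1}, {"x": 0, "y": 0, "z": 0.01, "spin": 0, "fingers": -1}, {"x": 0, "y": 0, "z": 0.04, "spin": 0, "fingers": -1}]'

```text
time_s: 8.38
position: [0.522, -0.2337, 0.0733]
tool_rot: [[-0.315, 0.949, -0.002], [0.949, 0.315, 0.001], [0.002, -0.002, -1.0]]
wrist_force: [0.5, 0.8, -0.5]
width: 0.0115
grip_force: 58.7
```

apply_moves --targets '[{"x": 0, "y": 0, "z": 0.05, "spin": 0, "fingers": -1}, {"x": 0.02, "y": 0.04, "z": 0.09, "spin": -0.12, "fingers": -1}, {"x": 0.04, "y": 0.095, "z": 0.09, "spin": -0.28, "fingers": -1}, {"x": 0.06, "y": 0.15, "z": 0.09, "spin": -0.44, "fingers": -1}, {"x": 0.08, "y": 0.205, "z": 0.09, "spin": -0.6, "fingers": -1}, {"x": 0.1, "y": 0.26, "z": 0.09, "spin": -0.76, "fingers": -1}, {"x": 0.12, "y": 0.315, "z": 0.09, "spin": -0.92, "fingers": -1}, {"x": 0.1435, "y": 0.37, "z": 0.09, "spin": -0.955, "fingers": -1}]'

```text
time_s: 9.38
position: [0.6665, 0.1378, 0.1641]
tool_rot: [[0.595, 0.804, 0.0], [0.804, -0.595, -0.0], [0.0, 0.0, -1.0]]
wrist_force: [0.8, 0.0, -0.3]
width: 0.0111
grip_force: 58.7
```

```bash
python3 - <<'E'
from h import *
st()
snap("wrist","w3",1.2)
E
```

```text
t 9.38 p [0.6665 0.1378 0.1641] F [ 0.8  0.  -0.3] w 0.0111 g 58.7
[[0.595, 0.804, 0.0], [0.804, -0.595, -0.0], [0.0, 0.0, -1.0]] [0.084, 0.567, 0.198, 1.201, -0.0, 2.292]
```

View pics/w3.png

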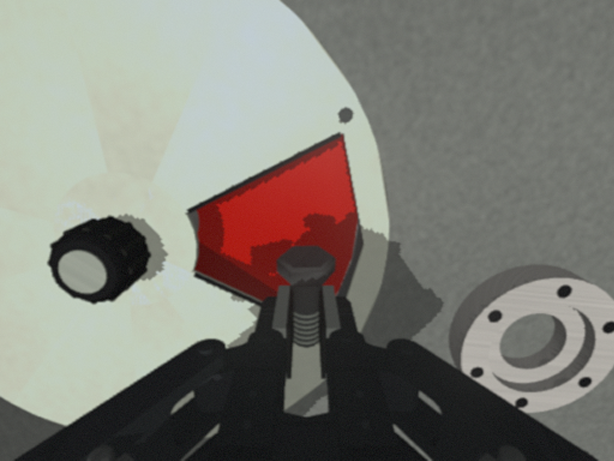

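```bash
python3 - <<'E'
from h import *
c=np.array([.5785,.2105])
for q in [(190,211),(343,135),(197,273),(359,232)]:
    P=w("w3",q[0]/1.2,q[1]/1.2,.075)[:2]; d=P-c; print(P.round(4),np.hypot(*d).round(4),np.degrees(np.arctan2(d[1],d[0])).round(1))
E
```

```text
[0.6254 0.2024] 0.0476 -9.9
[0.7279 0.1831] 0.1519 -10.4
[0.6003 0.1683] 0.0475 -62.7
[0.7024 0.1281] 0.1487 -33.6
```

apply_moves --targets '[{"x": -0.001, "y": 0.009, "z": -0.02, "spin": 0, "fingers": -1}, {"x": -0.001, "y": 0.009, "z": -0.06, "spin": 0, "fingers": -1}, {"x": -0.001, "y": 0.009, "z": -0.09, "spin": 0, "fingers": -1}, {"x": -0.001, "y": 0.009, "z": -0.106, "spin": 0, "fingers": -1}, {"x": -0.001, "y": 0.009, "z": -0.106, "spin": 0, "fingers": -1}]'

```text
time_s: 10.05
position: [0.665, 0.1447, 0.057]
tool_rot: [[0.592, 0.806, -0.001], [0.806, -0.592, -0.0], [-0.001, -0.001, -1.0]]
wrist_force: [1.4, 0.1, 0.1]
width: 0.0112
grip_force: 58.7
```

apply_moves --targets '[{"x": 0, "y": 0, "z": 0, "spin": 0, "fingers": -0.35}, {"x": 0, "y": 0, "z": 0, "spin": 0, "fingers": -0.35}, {"x": 0, "y": 0, "z": 0.03, "spin": 0, "fingers": -0.35}, {"x": 0, "y": 0, "z": 0.09, "spin": 0, "fingers": -0.3}, {"x": 0, "y": 0, "z": 0.12, "spin": 0.1, "fingers": 0}, {"x": -0.03, "y": -0.05, "z": 0.14, "spin": 0.25, "fingers": 0.1}, {"x": -0.06, "y": -0.1, "z": 0.15, "spin": 0.4, "fingers": 0.1}]'

```text
time_s: 10.92
position: [0.6051, 0.044, 0.2091]
tool_rot: [[0.226, 0.974, 0.003], [0.974, -0.226, -0.0], [0.0, 0.003, -1.0]]
wrist_force: [0.7, -1.3, -0.0]
width: 0.047
grip_force: 0.0
```

```bash
python3 - <<'E'
from h import *
st(); snap("top","top2"); a=cv2.imread("pics/top2_raw.png")
b=np.hstack([cv2.resize(a[172:244,280:392],None,fx=3.5,fy=3.5,interpolation=2),cv2.resize(a[125:197,200:280],None,fx=3.5,fy=3.5,interpolation=2)]); cv2.imwrite("pics/t2.png",b)
E
```

```text
t 10.93 p [0.6051 0.044  0.2091] F [ 0.7 -1.3 -0. ] w 0.047 g 0.0
[[0.226, 0.974, 0.003], [0.974, -0.226, -0.0], [0.0, 0.003, -1.0]] [-0.062, 0.418, 0.06, 1.21, -0.0, 1.737]
```

View pics/t2.png

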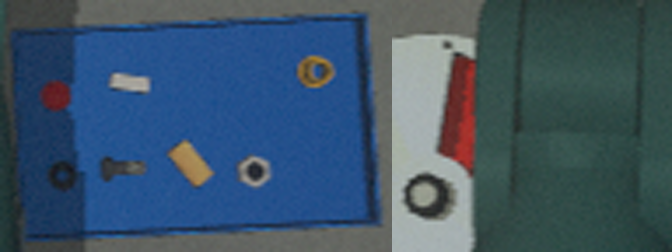

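apply_moves --targets '[{"x": -0.035, "y": -0.045, "z": 0, "spin": 0.1, "fingers": 0.1}, {"x": -0.075, "y": -0.09, "z": 0, "spin": 0.2, "fingers": 0.1}, {"x": -0.115, "y": -0.135, "z": 0, "spin": 0.267, "fingers": 0.1}, {"x": -0.155, "y": -0.18, "z": 0, "spin": 0.267, "fingers": 0.1}, {"x": -0.174, "y": -0.212, "z": -0.03, "spin": 0.267, "fingers": 0.1}, {"x": -0.174, "y": -0.212, "z": -0.08, "spin": 0.267, "fingers": 0.1}, {"x": -0.174, "y": -0.212, "z": -0.13, "spin": 0.267, "fingers": 0.1}, {"x": -0.174, "y": -0.212, "z": -0.16, "spin": 0.267, "fingers": 0.1}]'

```text
time_s: 11.98
position: [0.4309, -0.1671, 0.0461]
tool_rot: [[-0.032, 0.999, -0.0], [0.999, 0.032, 0.0], [0.0, -0.0, -1.0]]
wrist_force: [-0.6, -0.0, 0.2]
width: 0.0467
grip_force: 0.0
```

apply_moves --targets '[{"x": 0, "y": 0, "z": -0.015, "spin": 0, "fingers": 0.1}, {"x": 0, "y": 0, "z": -0.015, "spin": 0, "fingers": -0.2}, {"x": 0, "y": 0, "z": -0.015, "spin": 0, "fingers": -1}, {"x": 0, "y": 0, "z": -0.015, "spin": 0, "fingers": -1}, {"x": 0, "y": 0, "z": -0.015, "spin": 0, "fingers": -1}, {"x": 0, "y": 0, "z": 0, "spin": 0, "fingers": -1}, {"x": 0, "y": 0, "z": 0.05, "spin": 0, "fingers": -1}, {"x": 0, "y": 0, "z": 0.11, "spin": 0, "fingers": -1}]'

```text
time_s: 12.98
position: [0.4307, -0.1669, 0.1588]
tool_rot: [[-0.033, 0.999, -0.001], [0.999, 0.033, 0.001], [0.001, -0.001, -1.0]]
wrist_force: [2.2, -0.1, -0.8]
width: 0.0111
grip_force: 58.7
```

apply_moves --targets '[{"x": 0.03, "y": 0.04, "z": 0.008, "spin": -0.1, "fingers": -1}, {"x": 0.06, "y": 0.09, "z": 0.008, "spin": -0.22, "fingers": -1}, {"x": 0.09, "y": 0.14, "z": 0.008, "spin": -0.34, "fingers": -1}, {"x": 0.12, "y": 0.19, "z": 0.008, "spin": -0.46, "fingers": -1}, {"x": 0.155, "y": 0.24, "z": 0.008, "spin": -0.58, "fingers": -1}, {"x": 0.19, "y": 0.29, "z": 0.008, "spin": -0.667, "fingers": -1}, {"x": 0.212, "y": 0.33, "z": 0.008, "spin": -0.667, "fingers": -1}, {"x": 0.212, "y": 0.33, "z": 0.008, "spin": -0.667, "fingers": -1}]'

```text
time_s: 13.98
position: [0.6441, 0.1655, 0.1648]
tool_rot: [[0.59, 0.807, 0.0], [0.807, -0.59, 0.0], [0.0, -0.0, -1.0]]
wrist_force: [-0.2, -0.7, -0.5]
width: 0.0113
grip_force: 58.6
```

apply_moves --targets '[{"x": 0, "y": 0, "z": -0.02, "spin": 0, "fingers": -1}, {"x": 0, "y": 0, "z": -0.06, "spin": 0, "fingers": -1}, {"x": 0, "y": 0, "z": -0.09, "spin": 0, "fingers": -1}, {"x": 0, "y": 0, "z": -0.104, "spin": 0, "fingers": -1}, {"x": 0, "y": 0, "z": -0.104, "spin": 0, "fingers": -1}]'

```text
time_s: 14.6
position: [0.643, 0.1624, 0.0613]
tool_rot: [[0.593, 0.805, -0.001], [0.805, -0.593, -0.0], [-0.001, -0.0, -1.0]]
wrist_force: [0.4, -0.5, 0.5]
width: 0.0109
grip_force: 58.7
```

apply_moves --targets '[{"x": 0, "y": 0, "z": 0, "spin": 0, "fingers": -0.35}, {"x": 0, "y": 0, "z": 0, "spin": 0, "fingers": -0.35}, {"x": 0, "y": 0, "z": 0.03, "spin": 0, "fingers": -0.35}, {"x": 0, "y": 0, "z": 0.09, "spin": 0, "fingers": -0.3}, {"x": 0, "y": 0, "z": 0.15, "spin": 0.18, "fingers": 0}, {"x": -0.03, "y": 0.02, "z": 0.19, "spin": 0.36, "fingers": 1}, {"x": -0.0645, "y": 0.048, "z": 0.19, "spin": 0.54, "fingers": 1}, {"x": -0.0645, "y": 0.048, "z": 0.19, "spin": 0.72, "fingers": 1}]'

```text
time_s: 15.6
position: [0.5771, 0.2125, 0.2532]
tool_rot: [[-0.094, 0.996, 0.002], [0.996, 0.094, 0.001], [0.001, 0.002, -1.0]]
wrist_force: [0.5, -0.8, 0.3]
width: 0.0849
grip_force: 0.0
```

```bash
python3 - <<'E'
from h import *
st(); snap("wrist","w4",1.2)
E
```

```text
t 15.6 p [0.5771 0.2125 0.2532] F [ 0.5 -0.8  0.3] w 0.0849 g 0.0
[[-0.094, 0.996, 0.002], [0.996, 0.094, 0.001], [0.001, 0.002, -1.0]] [0.22, 0.421, 0.184, 1.332, 0.0, 1.697]
```

View pics/w4.png

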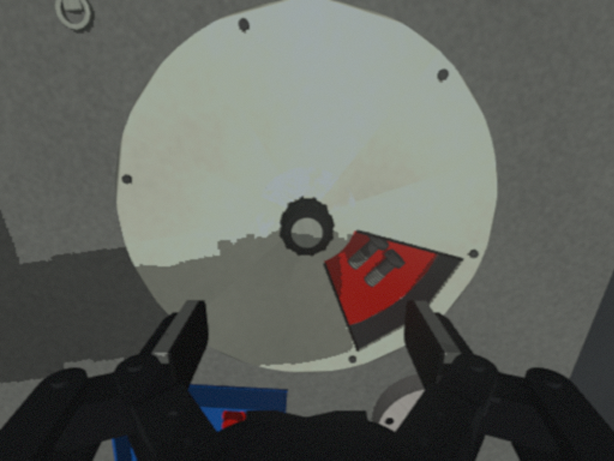

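apply_moves --targets '[{"x": 0.0005, "y": 0, "z": 0, "spin": 0.17, "fingers": 1}, {"x": 0.0005, "y": 0, "z": -0.04, "spin": 0.34, "fingers": 1}, {"x": 0.0005, "y": 0, "z": -0.08, "spin": 0.5, "fingers": 1}, {"x": 0.0005, "y": 0, "z": -0.11, "spin": 0.63, "fingers": 1}, {"x": 0.0005, "y": 0, "z": -0.139, "spin": 0.63, "fingers": 1}, {"x": 0.0005, "y": 0, "z": -0.139, "spin": 0.63, "fingers": 1}, {"x": 0.0005, "y": 0, "z": -0.139, "spin": 0.63, "fingers": -1}, {"x": 0.0005, "y": 0, "z": -0.139, "spin": 0.63, "fingers": -1}]'

```text
time_s: 16.65
position: [0.5801, 0.211, 0.1137]
tool_rot: [[-0.656, 0.755, 0.002], [0.755, 0.656, 0.0], [-0.001, 0.002, -1.0]]
wrist_force: [0.0, 0.7, -0.0]
width: 0.0517
grip_force: 0.0
```

apply_moves --targets '[{"x": 0, "y": 0, "z": 0, "spin": 0, "fingers": -1}, {"x": 0, "y": 0, "z": 0, "spin": 0, "fingers": -1}, {"x": 0, "y": 0, "z": 0, "spin": 0, "fingers": -1}]'

```text
time_s: 17.02
position: [0.5794, 0.2104, 0.1137]
tool_rot: [[-0.656, 0.755, 0.001], [0.755, 0.656, -0.001], [-0.001, 0.0, -1.0]]
wrist_force: [-5.2, -4.1, 11.4]
width: 0.0409
grip_force: 60.4
```

apply_moves --targets '[{"x": 0, "y": 0, "z": 0, "spin": -0.16, "fingers": -1}, {"x": 0, "y": 0, "z": 0, "spin": -0.32, "fingers": -1}, {"x": 0, "y": 0, "z": 0, "spin": -0.48, "fingers": -1}, {"x": 0, "y": 0, "z": 0, "spin": -0.64, "fingers": -1}, {"x": 0, "y": 0, "z": 0, "spin": -0.8, "fingers": -1}, {"x": 0, "y": 0, "z": 0, "spin": -0.96, "fingers": -1}, {"x": 0, "y": 0, "z": 0, "spin": -1.12, "fingers": -1}, {"x": 0, "y": 0, "z": 0, "spin": -1.257, "fingers": -1}]'

```text
time_s: 18.02
position: [0.5771, 0.2103, 0.1137]
tool_rot: [[0.519, 0.855, -0.003], [0.855, -0.519, -0.001], [-0.003, -0.002, -1.0]]
wrist_force: [-20.7, -5.2, 23.3]
width: 0.0403
grip_force: 61.9
```

apply_moves --targets '[{"x": 0, "y": 0, "z": 0, "spin": 0, "fingers": -1}, {"x": 0, "y": 0, "z": 0, "spin": 0, "fingers": 1}, {"x": 0, "y": 0, "z": 0, "spin": 0, "fingers": 1}, {"x": 0, "y": 0, "z": 0, "spin": 0, "fingers": 1}, {"x": 0, "y": 0, "z": 0, "spin": 0, "fingers": 1}, {"x": 0, "y": 0, "z": 0.06, "spin": 0, "fingers": 1}, {"x": 0, "y": 0, "z": 0.12, "spin": 0, "fingers": 1}, {"x": 0, "y": 0, "z": 0.146, "spin": 0, "fingers": 1}]'

```text
time_s: 19.02
position: [0.58, 0.211, 0.2617]
tool_rot: [[0.515, 0.857, 0.004], [0.857, -0.515, 0.001], [0.003, 0.003, -1.0]]
wrist_force: [0.5, -0.2, -1.5]
width: 0.0852
grip_force: 0.0
```

apply_moves --targets '[{"x": -0.01, "y": -0.06, "z": 0, "spin": 0.05, "fingers": 1}, {"x": -0.03, "y": -0.12, "z": 0, "spin": 0.1, "fingers": 1}, {"x": -0.05, "y": -0.175, "z": 0, "spin": 0.15, "fingers": 1}, {"x": -0.07, "y": -0.23, "z": 0, "spin": 0.21, "fingers": 1}, {"x": -0.09, "y": -0.285, "z": 0, "spin": 0.21, "fingers": 1}, {"x": -0.11, "y": -0.34, "z": 0, "spin": 0.21, "fingers": 0.3}, {"x": -0.13, "y": -0.395, "z": 0, "spin": 0.21, "fingers": 0.3}, {"x": -0.14, "y": -0.44, "z": 0, "spin": 0.21, "fingers": 0.3}]'

```text
time_s: 20.02
position: [0.4383, -0.2311, 0.2585]
tool_rot: [[0.326, 0.945, 0.0], [0.945, -0.326, -0.0], [-0.0, 0.0, -1.0]]
wrist_force: [1.1, -0.1, -0.3]
width: 0.0553
grip_force: 0.0
```

```bash
python3 - <<'E'
from h import *
st(); snap("wrist","w5",1.5); snap("top","top3")
im=cv2.imread("pics/top3_raw.png"); u,v=px("top3",[.656,.154,.02]).astype(int); print("window bgr",im[v-2:v+3,u-2:u+3].mean((0,1)))
print("nut px*1.5",px("w5",[.4252,-.2974,.02])*1.5,"bush",px("w5",[.5273,-.368,.02])*1.5)
E
```

```text
t 20.02 p [ 0.4383 -0.2311  0.2585] F [ 1.1 -0.1 -0.3] w 0.0553 g 0.0
[[0.326, 0.945, 0.0], [0.945, -0.326, -0.0], [-0.0, 0.0, -1.0]] [-0.65, 0.211, -0.113, 1.246, -0.0, 1.253]
window bgr [ 18.44 169.68 168.08]
nut px*1.5 [391.73784476 323.85156369] bush [520.96851587 357.2852799 ]
```

View pics/w5.png

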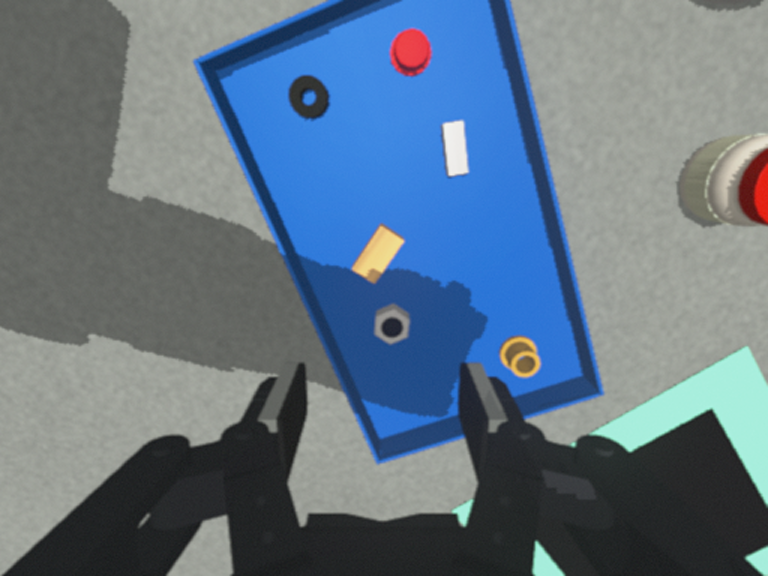

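apply_moves --targets '[{"x": -0.013, "y": -0.05, "z": 0, "spin": 0, "fingers": 0.3}, {"x": -0.013, "y": -0.0665, "z": -0.05, "spin": 0, "fingers": 0.3}, {"x": -0.013, "y": -0.0665, "z": -0.1, "spin": 0, "fingers": 0.3}, {"x": -0.013, "y": -0.0665, "z": -0.15, "spin": 0, "fingers": 0.3}, {"x": -0.013, "y": -0.0665, "z": -0.19, "spin": 0, "fingers": 0.3}, {"x": -0.013, "y": -0.0665, "z": -0.2245, "spin": 0, "fingers": 0.3}, {"x": -0.013, "y": -0.0665, "z": -0.2245, "spin": 0, "fingers": 0.3}, {"x": -0.013, "y": -0.0665, "z": -0.2245, "spin": 0, "fingers": -1}]'

```text
time_s: 21.12
position: [0.4269, -0.2959, 0.035]
tool_rot: [[0.325, 0.946, 0.001], [0.946, -0.325, -0.001], [-0.0, 0.001, -1.0]]
wrist_force: [0.1, 0.3, 0.7]
width: 0.0385
grip_force: 0.0
```

apply_moves --targets '[{"x": 0, "y": 0, "z": 0, "spin": 0, "fingers": -1}, {"x": 0, "y": 0, "z": 0, "spin": 0, "fingers": -1}, {"x": 0, "y": 0, "z": 0, "spin": 0, "fingers": -1}, {"x": 0, "y": 0, "z": 0.02, "spin": 0, "fingers": -1}, {"x": 0, "y": 0, "z": 0.07, "spin": 0, "fingers": -1}, {"x": 0, "y": 0, "z": 0.13, "spin": 0, "fingers": -1}]'

```text
time_s: 21.88
position: [0.4261, -0.2954, 0.1663]
tool_rot: [[0.325, 0.946, 0.0], [0.946, -0.325, -0.0], [-0.0, 0.0, -1.0]]
wrist_force: [1.0, -0.5, -0.8]
width: 0.0281
grip_force: 59.7
```

apply_moves --targets '[{"x": 0.02, "y": 0.04, "z": 0.005, "spin": -0.05, "fingers": -1}, {"x": 0.045, "y": 0.095, "z": 0.005, "spin": -0.1, "fingers": -1}, {"x": 0.07, "y": 0.15, "z": 0.005, "spin": -0.15, "fingers": -1}, {"x": 0.1, "y": 0.205, "z": 0.005, "spin": -0.2, "fingers": -1}, {"x": 0.125, "y": 0.26, "z": 0.005, "spin": -0.25, "fingers": -1}, {"x": 0.15, "y": 0.315, "z": 0.005, "spin": -0.3, "fingers": -1}, {"x": 0.18, "y": 0.37, "z": 0.005, "spin": -0.3, "fingers": -1}, {"x": 0.205, "y": 0.42, "z": 0.005, "spin": -0.3, "fingers": -1}]'

```text
time_s: 22.88
position: [0.6323, 0.1266, 0.1705]
tool_rot: [[0.59, 0.808, 0.002], [0.808, -0.59, 0.0], [0.002, 0.002, -1.0]]
wrist_force: [0.8, -1.2, -0.4]
width: 0.0281
grip_force: 59.7
```

apply_moves --targets '[{"x": 0.024, "y": 0.033, "z": 0, "spin": 0, "fingers": -1}, {"x": 0.024, "y": 0.033, "z": -0.03, "spin": 0, "fingers": -1}, {"x": 0.024, "y": 0.033, "z": -0.07, "spin": 0, "fingers": -1}, {"x": 0.024, "y": 0.033, "z": -0.1, "spin": 0, "fingers": -1}, {"x": 0.024, "y": 0.033, "z": -0.112, "spin": 0, "fingers": -1}, {"x": 0.024, "y": 0.033, "z": -0.112, "spin": 0, "fingers": -1}]'

```text
time_s: 23.62
position: [0.6555, 0.1573, 0.0575]
tool_rot: [[0.59, 0.807, 0.0], [0.807, -0.59, 0.0], [0.0, 0.0, -1.0]]
wrist_force: [-0.8, 0.1, -0.4]
width: 0.0281
grip_force: 59.7
```

apply_moves --targets '[{"x": 0, "y": 0, "z": 0, "spin": 0, "fingers": 0}, {"x": 0, "y": 0, "z": 0, "spin": 0, "fingers": 0}, {"x": 0, "y": 0, "z": 0.03, "spin": 0, "fingers": 0}, {"x": 0, "y": 0, "z": 0.09, "spin": 0, "fingers": 0}, {"x": 0, "y": 0, "z": 0.15, "spin": 0.18, "fingers": 0.2}, {"x": -0.03, "y": 0.02, "z": 0.196, "spin": 0.36, "fingers": 1}, {"x": -0.0775, "y": 0.055, "z": 0.196, "spin": 0.54, "fingers": 1}, {"x": -0.0775, "y": 0.055, "z": 0.196, "spin": 0.72, "fingers": 1}]'

```text
time_s: 24.62
position: [0.5753, 0.2142, 0.2549]
tool_rot: [[-0.098, 0.995, 0.002], [0.995, 0.098, 0.001], [0.001, 0.002, -1.0]]
wrist_force: [1.4, -0.8, 0.4]
width: 0.0857
grip_force: 0.0
```

```bash
python3 - <<'E'
from h import *
st(); snap("wrist","w6",1.2)
crop("w6",240,170,420,310,3,"c6")
E
```

```text
t 24.62 p [0.5753 0.2142 0.2549] F [ 1.4 -0.8  0.4] w 0.0857 g 0.0
[[-0.098, 0.995, 0.002], [0.995, 0.098, 0.001], [0.001, 0.002, -1.0]] [0.224, 0.419, 0.185, 1.335, 0.0, 1.697]
```

View pics/c6.png

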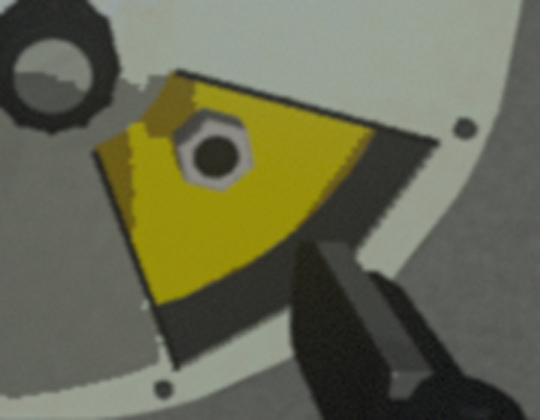

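apply_moves --targets '[{"x": 0.001, "y": 0.001, "z": 0, "spin": 0.17, "fingers": 1}, {"x": 0.001, "y": 0.001, "z": -0.04, "spin": 0.34, "fingers": 1}, {"x": 0.001, "y": 0.001, "z": -0.08, "spin": 0.5, "fingers": 1}, {"x": 0.001, "y": 0.001, "z": -0.11, "spin": 0.63, "fingers": 1}, {"x": 0.001, "y": 0.001, "z": -0.14, "spin": 0.63, "fingers": 1}, {"x": 0.001, "y": 0.001, "z": -0.14, "spin": 0.63, "fingers": 1}, {"x": 0.001, "y": 0.001, "z": -0.14, "spin": 0.63, "fingers": -1}, {"x": 0.001, "y": 0.001, "z": -0.14, "spin": 0.63, "fingers": -1}]'

```text
time_s: 25.68
position: [0.5796, 0.2134, 0.1142]
tool_rot: [[-0.658, 0.753, 0.002], [0.753, 0.658, 0.0], [-0.001, 0.002, -1.0]]
wrist_force: [-0.5, 0.1, 0.7]
width: 0.0523
grip_force: 0.0
```

apply_moves --targets '[{"x": 0, "y": 0, "z": 0, "spin": 0, "fingers": -1}, {"x": 0, "y": 0, "z": 0, "spin": 0, "fingers": -1}, {"x": 0, "y": 0, "z": 0, "spin": 0, "fingers": -1}]'

```text
time_s: 26.05
position: [0.578, 0.2122, 0.1141]
tool_rot: [[-0.658, 0.753, -0.001], [0.753, 0.658, -0.002], [-0.001, -0.002, -1.0]]
wrist_force: [-10.7, -10.3, 14.9]
width: 0.0403
grip_force: 61.0
```

apply_moves --targets '[{"x": 0, "y": 0, "z": 0, "spin": -0.16, "fingers": -1}, {"x": 0, "y": 0, "z": 0, "spin": -0.32, "fingers": -1}, {"x": 0, "y": 0, "z": 0, "spin": -0.48, "fingers": -1}, {"x": 0, "y": 0, "z": 0, "spin": -0.64, "fingers": -1}, {"x": 0, "y": 0, "z": 0, "spin": -0.8, "fingers": -1}, {"x": 0, "y": 0, "z": 0, "spin": -0.96, "fingers": -1}, {"x": 0, "y": 0, "z": 0, "spin": -1.12, "fingers": -1}, {"x": 0, "y": 0, "z": 0, "spin": -1.257, "fingers": -1}]'

```text
time_s: 27.05
position: [0.5781, 0.2122, 0.1141]
tool_rot: [[0.517, 0.856, -0.0], [0.856, -0.517, -0.002], [-0.002, 0.001, -1.0]]
wrist_force: [-10.0, -11.2, 14.6]
width: 0.0404
grip_force: 60.9
```

apply_moves --targets '[{"x": 0, "y": 0, "z": 0, "spin": 0, "fingers": -1}, {"x": 0, "y": 0, "z": 0, "spin": 0, "fingers": 1}, {"x": 0, "y": 0, "z": 0, "spin": 0, "fingers": 1}, {"x": 0, "y": 0, "z": 0, "spin": 0, "fingers": 1}, {"x": 0, "y": 0, "z": 0, "spin": 0, "fingers": 1}, {"x": 0, "y": 0, "z": 0.06, "spin": 0, "fingers": 1}, {"x": 0, "y": 0, "z": 0.12, "spin": 0, "fingers": 1}, {"x": 0, "y": 0, "z": 0.146, "spin": 0, "fingers": 1}]'

```text
time_s: 28.05
position: [0.5795, 0.2135, 0.2623]
tool_rot: [[0.512, 0.859, 0.004], [0.859, -0.512, 0.001], [0.003, 0.003, -1.0]]
wrist_force: [0.0, 0.1, -0.2]
width: 0.0854
grip_force: 0.0
```

apply_moves --targets '[{"x": -0.005, "y": -0.06, "z": 0, "spin": 0, "fingers": 1}, {"x": -0.01, "y": -0.12, "z": 0, "spin": 0, "fingers": 1}, {"x": -0.015, "y": -0.18, "z": 0, "spin": 0, "fingers": 1}, {"x": -0.02, "y": -0.24, "z": 0, "spin": 0, "fingers": 1}, {"x": -0.03, "y": -0.3, "z": 0, "spin": 0, "fingers": 1}, {"x": -0.04, "y": -0.36, "z": 0, "spin": 0, "fingers": 0.3}, {"x": -0.05, "y": -0.42, "z": 0, "spin": 0, "fingers": 0.1}, {"x": -0.05, "y": -0.47, "z": 0, "spin": 0, "fingers": 0.1}]'

```text
time_s: 29.05
position: [0.528, -0.2589, 0.259]
tool_rot: [[0.513, 0.858, 0.0], [0.858, -0.513, -0.0], [-0.0, 0.0, -1.0]]
wrist_force: [2.2, 0.8, 0.1]
width: 0.047
grip_force: 0.0
```

```bash
python3 - <<'E'
from h import *
st(); snap("wrist","w7",1.5); snap("top","top4")
im=cv2.imread("pics/top4_raw.png"); u,v=px("top4",[.656,.154,.02]).astype(int); print("window bgr",im[v-2:v+3,u-2:u+3].mean((0,1)))
im=cv2.imread("pics/w7_raw.png"); hsv=cv2.cvtColor(im,cv2.COLOR_BGR2HSV); m=cv2.inRange(hsv,(10,110,40),(32,255,255))
n,_,s,c=cv2.connectedComponentsWithStats(m)
for i in range(1,n):
    if s[i,4]>60: print(s[i],c[i].round(1),w("w7",*c[i],.015).round(4))
print(px("w7",[.5274,-.368,.017]))
E
```

```text
t 29.05 p [ 0.528  -0.2589  0.259 ] F [2.2 0.8 0.1] w 0.047 g 0.0
[[0.513, 0.858, 0.0], [0.858, -0.513, -0.0], [-0.0, 0.0, -1.0]] [-0.594, 0.372, 0.122, 1.32, -0.0, 1.515]
window bgr [150.6   94.44  56.  ]
[170 168  27  37 563] [182.5 185.9] [ 0.4333 -0.2327  0.015 ]
[283 220  23  27 394] [293.8 231.8] [ 0.5275 -0.3669  0.015 ]
[294.22486592 233.04966465]
```

apply_moves --targets '[{"x": -0.001, "y": -0.05, "z": 0, "spin": 0, "fingers": 0.1}, {"x": -0.001, "y": -0.1085, "z": -0.02, "spin": 0, "fingers": 0.1}, {"x": -0.001, "y": -0.1085, "z": -0.07, "spin": 0, "fingers": 0.1}, {"x": -0.001, "y": -0.1085, "z": -0.13, "spin": 0, "fingers": 0.1}, {"x": -0.001, "y": -0.1085, "z": -0.18, "spin": 0, "fingers": 0.1}, {"x": -0.001, "y": -0.1085, "z": -0.221, "spin": 0, "fingers": 0.1}, {"x": -0.001, "y": -0.1085, "z": -0.221, "spin": 0, "fingers": 0.1}, {"x": -0.001, "y": -0.1085, "z": -0.221, "spin": 0, "fingers": -1}]'

```text
time_s: 30.15
position: [0.5286, -0.3654, 0.0395]
tool_rot: [[0.512, 0.859, 0.001], [0.859, -0.512, -0.001], [-0.0, 0.002, -1.0]]
wrist_force: [0.0, -0.7, 0.0]
width: 0.0298
grip_force: 0.0
```

apply_moves --targets '[{"x": 0, "y": 0, "z": 0, "spin": 0, "fingers": -1}, {"x": 0, "y": 0, "z": 0, "spin": 0, "fingers": -1}, {"x": 0, "y": 0, "z": 0, "spin": 0, "fingers": -1}, {"x": 0, "y": 0, "z": 0.02, "spin": 0, "fingers": -1}, {"x": 0, "y": 0, "z": 0.07, "spin": 0, "fingers": -1}, {"x": 0, "y": 0, "z": 0.13, "spin": 0, "fingers": -1}]'

```text
time_s: 30.9
position: [0.5276, -0.365, 0.1701]
tool_rot: [[0.512, 0.859, 0.0], [0.859, -0.512, -0.0], [-0.0, 0.0, -1.0]]
wrist_force: [0.7, -0.1, -1.5]
width: 0.0235
grip_force: 59.0
```

apply_moves --targets '[{"x": 0.01, "y": 0.05, "z": 0.005, "spin": -0.02, "fingers": -1}, {"x": 0.025, "y": 0.11, "z": 0.005, "spin": -0.04, "fingers": -1}, {"x": 0.04, "y": 0.17, "z": 0.005, "spin": -0.06, "fingers": -1}, {"x": 0.055, "y": 0.23, "z": 0.005, "spin": -0.08, "fingers": -1}, {"x": 0.07, "y": 0.29, "z": 0.005, "spin": -0.09, "fingers": -1}, {"x": 0.085, "y": 0.35, "z": 0.005, "spin": -0.09, "fingers": -1}, {"x": 0.1, "y": 0.41, "z": 0.005, "spin": -0.09, "fingers": -1}, {"x": 0.115, "y": 0.47, "z": 0.005, "spin": -0.09, "fingers": -1}]'

```text
time_s: 31.9
position: [0.6434, 0.1069, 0.1744]
tool_rot: [[0.588, 0.809, 0.002], [0.809, -0.588, 0.0], [0.001, 0.002, -1.0]]
wrist_force: [1.0, -1.2, 0.1]
width: 0.0234
grip_force: 59.0
```

apply_moves --targets '[{"x": 0.0115, "y": 0.0525, "z": 0, "spin": 0, "fingers": -1}, {"x": 0.0115, "y": 0.0525, "z": -0.01, "spin": 0, "fingers": -1}, {"x": 0.0115, "y": 0.0525, "z": -0.06, "spin": 0, "fingers": -1}, {"x": 0.0115, "y": 0.0525, "z": -0.095, "spin": 0, "fingers": -1}, {"x": 0.0115, "y": 0.0525, "z": -0.112, "spin": 0, "fingers": -1}, {"x": 0.0115, "y": 0.0525, "z": -0.112, "spin": 0, "fingers": -1}]'

```text
time_s: 32.65
position: [0.6538, 0.1565, 0.0605]
tool_rot: [[0.588, 0.809, -0.001], [0.809, -0.588, -0.0], [-0.001, -0.001, -1.0]]
wrist_force: [0.2, -0.3, 0.7]
width: 0.0236
grip_force: 59.0
```

apply_moves --targets '[{"x": 0, "y": 0, "z": 0, "spin": 0, "fingers": 0}, {"x": 0, "y": 0, "z": 0, "spin": 0, "fingers": 0}, {"x": 0, "y": 0, "z": 0.03, "spin": 0, "fingers": 0}, {"x": 0, "y": 0, "z": 0.09, "spin": 0, "fingers": 0}, {"x": 0, "y": 0, "z": 0.15, "spin": 0.18, "fingers": 0.2}, {"x": -0.03, "y": 0.02, "z": 0.193, "spin": 0.36, "fingers": 1}, {"x": -0.0755, "y": 0.056, "z": 0.193, "spin": 0.54, "fingers": 1}, {"x": -0.0755, "y": 0.056, "z": 0.193, "spin": 0.72, "fingers": 1}]'

```text
time_s: 33.65
position: [0.5765, 0.2153, 0.2559]
tool_rot: [[-0.101, 0.995, 0.002], [0.995, 0.101, 0.001], [0.001, 0.002, -1.0]]
wrist_force: [1.1, -0.7, -0.2]
width: 0.0853
grip_force: 0.0
```

```bash
python3 - <<'E'
from h import *
st(); snap("wrist","w8",1.2)
crop("w8",240,170,420,310,3,"c8")
E
```

```text
t 33.65 p [0.5765 0.2153 0.2559] F [ 1.1 -0.7 -0.2] w 0.0853 g 0.0
[[-0.101, 0.995, 0.002], [0.995, 0.101, 0.001], [0.001, 0.002, -1.0]] [0.225, 0.421, 0.192, 1.339, 0.0, 1.695]
```

View pics/c8.png

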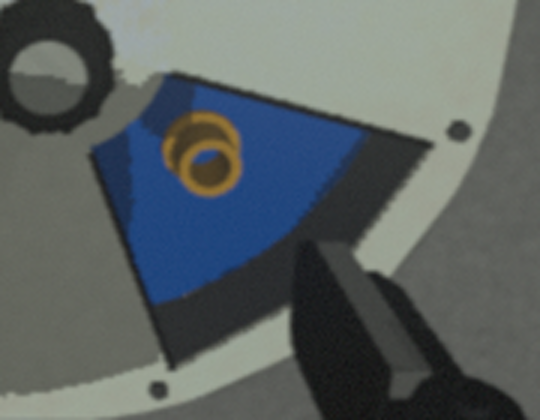

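apply_moves --targets '[{"x": -0.0005, "y": -0.001, "z": 0, "spin": 0.17, "fingers": 1}, {"x": -0.0005, "y": -0.001, "z": -0.04, "spin": 0.34, "fingers": 1}, {"x": -0.0005, "y": -0.001, "z": -0.08, "spin": 0.5, "fingers": 1}, {"x": -0.0005, "y": -0.001, "z": -0.11, "spin": 0.63, "fingers": 1}, {"x": -0.0005, "y": -0.001, "z": -0.14, "spin": 0.63, "fingers": 1}, {"x": -0.0005, "y": -0.001, "z": -0.14, "spin": 0.63, "fingers": 1}, {"x": -0.0005, "y": -0.001, "z": -0.14, "spin": 0.63, "fingers": -1}, {"x": -0.0005, "y": -0.001, "z": -0.14, "spin": 0.63, "fingers": -1}]'

```text
time_s: 34.7
position: [0.5791, 0.2124, 0.1152]
tool_rot: [[-0.66, 0.751, 0.002], [0.751, 0.66, 0.0], [-0.001, 0.002, -1.0]]
wrist_force: [-0.7, 0.1, -0.9]
width: 0.052
grip_force: 0.0
```

apply_moves --targets '[{"x": 0, "y": 0, "z": 0, "spin": 0, "fingers": -1}, {"x": 0, "y": 0, "z": 0, "spin": 0, "fingers": -1}, {"x": 0, "y": 0, "z": 0, "spin": 0, "fingers": -1}]'

```text
time_s: 35.08
position: [0.5782, 0.2118, 0.1152]
tool_rot: [[-0.66, 0.751, 0.001], [0.751, 0.66, -0.001], [-0.001, -0.0, -1.0]]
wrist_force: [-6.1, -5.1, 12.0]
width: 0.0403
grip_force: 60.5
```

apply_moves --targets '[{"x": 0, "y": 0, "z": 0, "spin": -0.16, "fingers": -1}, {"x": 0, "y": 0, "z": 0, "spin": -0.32, "fingers": -1}, {"x": 0, "y": 0, "z": 0, "spin": -0.48, "fingers": -1}, {"x": 0, "y": 0, "z": 0, "spin": -0.64, "fingers": -1}, {"x": 0, "y": 0, "z": 0, "spin": -0.8, "fingers": -1}, {"x": 0, "y": 0, "z": 0, "spin": -0.9, "fingers": -1}, {"x": 0, "y": 0, "z": 0, "spin": -0.9, "fingers": -1}]'

```text
time_s: 35.95
position: [0.5779, 0.2117, 0.1152]
tool_rot: [[0.179, 0.984, 0.0], [0.984, -0.179, -0.001], [-0.001, 0.001, -1.0]]
wrist_force: [-7.0, -5.4, 13.6]
width: 0.0406
grip_force: 60.7
```

apply_moves --targets '[{"x": 0, "y": 0, "z": 0, "spin": 0, "fingers": 1}, {"x": 0, "y": 0, "z": 0, "spin": 0, "fingers": 1}, {"x": 0, "y": 0, "z": 0, "spin": 0, "fingers": 1}, {"x": 0, "y": 0, "z": 0, "spin": 0, "fingers": 1}, {"x": 0, "y": 0, "z": 0.06, "spin": 0, "fingers": 1}, {"x": 0, "y": 0, "z": 0.12, "spin": 0, "fingers": 1}, {"x": 0, "y": 0, "z": 0.14, "spin": 0, "fingers": 1}, {"x": 0, "y": 0, "z": 0.14, "spin": 0, "fingers": 1}]'

```text
time_s: 36.95
position: [0.5789, 0.2125, 0.255]
tool_rot: [[0.177, 0.984, 0.003], [0.984, -0.177, 0.001], [0.001, 0.002, -1.0]]
wrist_force: [0.6, 0.0, -0.5]
width: 0.0855
grip_force: 0.0
```

```bash
python3 - <<'E'
from h import *
st(); snap("wrist","w9",1.2)
im=cv2.imread("pics/w9_raw.png"); hsv=cv2.cvtColor(im,cv2.COLOR_BGR2HSV)
for r in (.07,.09,.11,.13):
  s=""
  for a in range(-66,-6,2):
    t=np.radians(a); u,v=px("w9",[.578+r*np.cos(t),.212+r*np.sin(t),.073]).round().astype(int)
    if not(0<=u<512 and 0<=v<384): s+="?";continue
    h,S,V=map(int,hsv[v,u]); s+= "." if S<60 else "G" if 40<h<85 else "B" if 95<h<130 else "x"
  print(r,s)
u,v=px("w9",[.656,.154,.075]); print(u,v)
u0,v0=int(max(0,min(u-90,332))),int(max(0,min(v-70,244))); crop("w9",u0,v0,u0+180,v0+140,4,"c9"); print(u0,v0)
E
```

```text
t 36.95 p [0.5789 0.2125 0.255 ] F [ 0.6  0.  -0.5] w 0.0855 g 0.0
[[0.177, 0.984, 0.003], [0.984, -0.177, 0.001], [0.001, 0.002, -1.0]] [0.22, 0.423, 0.193, 1.338, -0.0, 1.968]
0.07 ..BBBBBBGGGGGGGGGGGGGGGGGGG...
0.09 ..BBBBBBGGGGGGGGGGGGGGGGGGGG..
0.11 ..BBBBBxGGGGGGGGGGGGGGGGGGGG..
0.13 .......GGGGGGGGGGGGGGGGGGGGG..
330.34501461443307 216.83528083655457
240 146
```

View pics/c9.png

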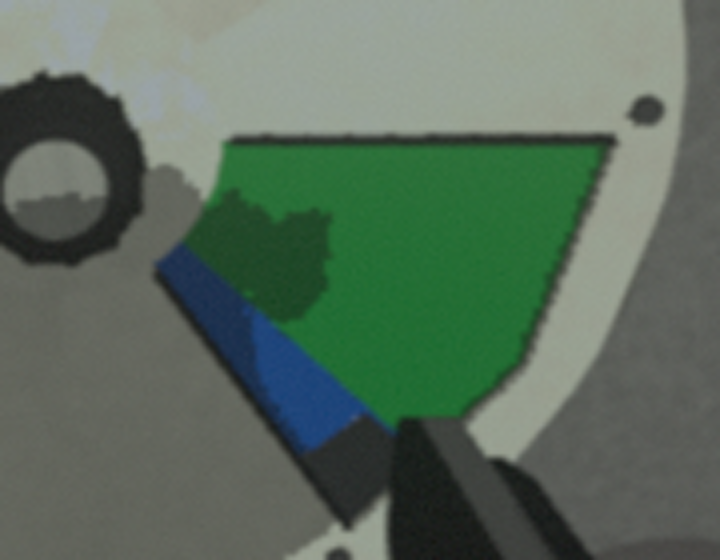

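apply_moves --targets '[{"x": -0.001, "y": -0.0005, "z": -0.05, "spin": 0, "fingers": 1}, {"x": -0.001, "y": -0.0005, "z": -0.1, "spin": 0, "fingers": 1}, {"x": -0.001, "y": -0.0005, "z": -0.14, "spin": 0, "fingers": 1}, {"x": -0.001, "y": -0.0005, "z": -0.14, "spin": 0, "fingers": 1}, {"x": -0.001, "y": -0.0005, "z": -0.14, "spin": 0, "fingers": -1}, {"x": -0.001, "y": -0.0005, "z": -0.14, "spin": 0, "fingers": -1}, {"x": -0.001, "y": -0.0005, "z": -0.14, "spin": 0, "fingers": -1}, {"x": -0.001, "y": -0.0005, "z": -0.14, "spin": 0, "fingers": -1}]'

```text
time_s: 38.0
position: [0.578, 0.212, 0.1154]
tool_rot: [[0.177, 0.984, 0.002], [0.984, -0.177, 0.001], [0.001, 0.002, -1.0]]
wrist_force: [-2.2, -1.0, 9.2]
width: 0.0404
grip_force: 59.7
```

apply_moves --targets '[{"x": 0, "y": 0, "z": 0, "spin": 0, "fingers": -1}, {"x": 0, "y": 0, "z": 0, "spin": -0.12, "fingers": -1}, {"x": 0, "y": 0, "z": 0, "spin": -0.24, "fingers": -1}, {"x": 0, "y": 0, "z": 0, "spin": -0.36, "fingers": -1}, {"x": 0, "y": 0, "z": 0, "spin": -0.36, "fingers": -1}, {"x": 0, "y": 0, "z": 0, "spin": -0.36, "fingers": -1}]'

```text
time_s: 38.75
position: [0.578, 0.212, 0.1155]
tool_rot: [[0.513, 0.859, 0.002], [0.859, -0.513, 0.001], [0.002, 0.002, -1.0]]
wrist_force: [-1.7, -0.9, 9.4]
width: 0.0408
grip_force: 60.0
```

apply_moves --targets '[{"x": 0, "y": 0, "z": 0, "spin": 0, "fingers": 1}, {"x": 0, "y": 0, "z": 0, "spin": 0, "fingers": 1}, {"x": 0, "y": 0, "z": 0, "spin": 0, "fingers": 1}, {"x": 0, "y": 0, "z": 0, "spin": 0, "fingers": 1}, {"x": 0, "y": 0, "z": 0.06, "spin": 0, "fingers": 1}, {"x": 0, "y": 0, "z": 0.12, "spin": 0, "fingers": 1}, {"x": 0, "y": 0, "z": 0.14, "spin": 0, "fingers": 1}, {"x": 0, "y": 0, "z": 0.14, "spin": 0, "fingers": 1}]'

```text
time_s: 39.75
position: [0.5779, 0.2119, 0.255]
tool_rot: [[0.512, 0.859, 0.003], [0.859, -0.512, 0.001], [0.002, 0.002, -1.0]]
wrist_force: [0.6, 0.1, -0.5]
width: 0.0857
grip_force: 0.0
```

```bash
python3 - <<'E'
from h import *
st(); snap("wrist","w10",1.2)
im=cv2.imread("pics/w10_raw.png"); hsv=cv2.cvtColor(im,cv2.COLOR_BGR2HSV)
for r in (.07,.09,.11,.13):
  s=""
  for a in range(-66,-6,2):
    t=np.radians(a); u,v=px("w10",[.578+r*np.cos(t),.212+r*np.sin(t),.073]).round().astype(int)
    h,S,V=map(int,hsv[v,u]); s+= "." if S<60 else "G" if 40<h<85 else "B" if 95<h<130 else "x"
  print(r,s)
# refine the edge seen before the last turn
for q in [(185,245),(393,432)]:
  P=w("w9",240+q[0]/4,146+q[1]/4,.07)[:2]-[.578,.212]; print(np.hypot(*P),np.degrees(np.arctan2(P[1],P[0])))
E
```

```text
t 39.75 p [0.5779 0.2119 0.255 ] F [ 0.6  0.1 -0.5] w 0.0857 g 0.0
[[0.512, 0.859, 0.003], [0.859, -0.512, 0.001], [0.002, 0.002, -1.0]] [0.219, 0.421, 0.189, 1.337, 0.0, 2.328]
0.07 .GGGGGGGGGGGGGGGGGGGGGGGGGG...
0.09 .GGGGGGGGGGGGGGGGGGGGGGGGGGG..
0.11 .GGGGGGGGGGGGGGGGGGGGGGGGGGG..
0.13 .GGGGGGGGGGGGGGGGGGGGGGGGGGG..
0.05025474784229464 -52.02321771288974
0.13838983749568906 -52.74772909823091
```

```bash
python3 -c "
from plant import env
print(env.finish_job())"
```

```text
the job is handed in; nothing more can be done
None
```

The job is handed in at about 40 s robot time: both bolts are in the red bay, the one nut in the yellow and the one bush in the blue (no second nut or bush was present), green fills the window within about 2 degrees of centre, and the scrap and bystanders were not disturbed; no verdict was returned.

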